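# Put the spice cups back in the bamboo tray

### The arm

A 6-joint arm with a two-finger parallel gripper is mounted at the origin on the work surface. World frame = base frame: x ahead of the robot, y to its left, z up, the work surface at z = 0. Lengths are in m, angles in rad, forces in N, time in s.
With the tool pointing down it reaches from about 0.275 to 0.85 m from the base axis. Payload 5.2 kg.
Tool frame: the origin (TCP) lies midway between the tips of the shut fingers; the grasp point (between the pads) lies 19 mm behind it; z points along the fingers, y is the direction in which the jaws open and shut (so a half turn about z gives the same grasp; the last joint's range is limited). The gripper opens to 85 mm and grips with 20 to 120 N. Pads are 22 mm wide; open, the fingers measure 114 mm over their backs; the gripper's body (76 mm by 85 mm) begins 54 mm behind the grasp point. The pads swing forward as they close: fully open they stand 13 mm farther back than shut.
Start: joints at [-1.524, 0.259, 1.535, -0, 1.348, -0.203], TCP at [0.136, -0.533, 0.231] pointing down, gripper open.
Joint ranges: [-3.14, 3.14], [-0.91, 2.08], [0.19, 2.58], [-1.22, 4.36], [0.22, 2.71], [-3.12, 3.12]. Speed limits (rad/s): [2.57, 2.57, 3.14, 3.14, 3.14, 3.14].

### API

Orientations are given as a unit quaternion [x, y, z, w].
In Python, from workcell import r, optics, close_job gives the robot as it stands.
- The arm moves only by the shell command python3 -m creep 'ROWS' [FORCE]. ROWS is JSON, a list of rows, each an object with "fingers": the opening, from -1 (shut) to 1 (fully open); "slide": the shift along the tool's x, y, z in m, a list of three; "roll": the turn about the tool's z in rad. In form: [{"fingers": fingers, "slide": [x, y, z], "roll": roll}, ...]. A call has 1 to 5 rows; each row is the pose to reach, as a shift and turn from the pose commanded when the call began, along the tool's axes at that moment; what a row does not reach only later rows make up. A row lasts 1/10 s, in which the tool goes at most 50 mm and 8.59 degrees, less where a joint would pass 70% of its speed; a pose out of reach is approached as far as the arm can. A call with a gripper value outside its range is refused whole. The fingers move at their own pace and stop on an object; FORCE is the grip in N (left out, the last holds). Time passes only in rows, so rows that repeat a pose let the fingers close. It gives the time, the measured TCP pose, the force and the opening at its end, in the units of the state.
- r.get_obs(): the state, without advancing time (a new reading comes with each control period).
- optics.snapshot(name): name is "scene" or "top" or "wrist"; returns a dict with "pixels" (480x640x3 uint8, blue, green, red), "fx", "fy", "cx", "cy" (pixels), "position" and "rotation" of the camera in the world. Camera axes: x right, y down, z forward; pixel columns grow to the right and rows downward; lengths in m; the calibration is good to about 2 mm. The wrist camera is an equidistant fisheye: a pixel r from the principal point sees the ray r / f radians off the axis. A picture is of the moment at which its call begins. There is no depth.
- close_job(): hands the job in, once; it reports no verdict.
The state is a dict: "t": time; "q": joint angles; "joint_vel": joint speeds; "joint_efforts": joint torques, N m; "position": TCP position; "orientation": TCP orientation; "force": force on the tool from outside, world axes, zero at the start; "torque": the same for the moment, N m; "opening": finger opening in m.
Only numpy, scipy, OpenCV 4.12 (cv2) and the standard library are available. Lean on these libraries where they do the work, as an engineer would, in place of code of your own. Each camera call takes 0.05 s, during which the arm holds its last target.

### The job

Put the three open, handle-less white spice cups back in the bamboo tray, each in the round well of its own size: the small cup in the smallest well, the medium cup in the middle-sized one, the large cup in the largest. Keep the cups upright and leave each standing flat on the floor of its well, inside the rim; leave the coffee cup with the handle, the lidded jar, the steel insert and the glass lid where they are.

Things in the scene. Friction and masses are not known exactly. Their poses are not given: they have to be found in the camera images.
- small_cup_middle (a point): Centre, half-way up, of the small spice cup: plain white ceramic, open on top, round and straight-sided, no handle and no lid, 34 mm across, 50 mm tall, walls 4 mm, standing loose and upright on the blue ledge (the point is 25 mm above its foot). z is up along the cup.
- medium_cup_middle (a point): Centre, half-way up, of the medium spice cup: plain white ceramic, open on top, round and straight-sided, no handle and no lid, 48 mm across, 60 mm tall, walls 4 mm, standing loose and upright on the blue ledge (the point is 30 mm above its foot). z is up along the cup.
- large_cup_middle (a point): Centre, half-way up, of the large spice cup: plain white ceramic, open on top, round and straight-sided, no handle and no lid, 64 mm across, 76 mm tall, walls 4 mm, standing loose and upright on the blue ledge (the point is 38 mm above its foot). z is up along the cup.
- small_well_floor (a point): Centre of the floor of the small well in the bamboo tray: a round bamboo dish fixed in the tray, 56 mm across inside, with a dark rim 4 mm thick that stands 5 mm above its floor. The floor is 9 mm above the ledge. z is up. The wells stand in a row, 110 mm apart, along the point's y, in any order. Tray: 145 by 350 mm, edge 18 mm high; green scoop (50 mm high) fixed outside its +y end, 90 mm from the nearest well's centre.
- medium_well_floor (a point): Centre of the floor of the medium well in the bamboo tray: a round bamboo dish fixed in the tray, 76 mm across inside, with a dark rim 4 mm thick that stands 5 mm above its floor. The floor is 9 mm above the ledge. z is up. The wells stand in a row, 110 mm apart, along the point's y, in any order. Tray: 145 by 350 mm, edge 18 mm high; green scoop (50 mm high) fixed outside its +y end, 90 mm from the nearest well's centre.
- large_well_floor (a point): Centre of the floor of the large well in the bamboo tray: a round bamboo dish fixed in the tray, 96 mm across inside, with a dark rim 4 mm thick that stands 5 mm above its floor. The floor is 9 mm above the ledge. z is up. The wells stand in a row, 110 mm apart, along the point's y, in any order. Tray: 145 by 350 mm, edge 18 mm high; green scoop (50 mm high) fixed outside its +y end, 90 mm from the nearest well's centre.
- coffee_cup: White ceramic coffee cup with a loop handle on its side, 62 mm across, 62 mm tall, handle pointing roughly towards the robot (along the body's +y) and reaching about 67 mm from the cup's axis; origin at the centre of its foot. Not a spice cup.
- jar: White ceramic jar closed with a terracotta lid and a round knob, 58 mm across, 80 mm tall; origin at the centre of its foot. Not a spice cup.
- insert: Round shallow stainless steel tagine insert, open, 230 mm across with two small ears, 45 mm tall, on the ledge to the robot's left; origin at the centre of its foot.
- glass_lid: Domed glass lid with a black knob, 210 mm across, 72 mm tall, on the ledge to the robot's right; origin at the centre of its underside.
Not all that is in view belongs to the job. What is shaped like the part that bears small_cup_middle but purple is not meant.

How it is judged:
By the outcome, as a careful person would: the job done as asked, in the order asked, and still so for the second after the job is handed in, with the robot touching nothing.
It also fails if it takes over 80 s, if anything falls off the work surface, if the arm or the gripper's body presses on something with over 40 N, if the wrist force passes 120 N, or if a joint passes its speed limit or range.

## Working session

There is one attempt and no reset: what is moved stays moved. The work goes in short steps, Python scripts to look and compute and a shell command to move; the robot and the scene stay as the last step left them, time stands still between calls to the robot, and variables do not carry over. Pictures are saved under pics/ and viewed, and the job is handed in when it is done.

```bash
ls; mkdir -p pics
cat > h.py <<'E'
import cv2,numpy as np
from workcell import r,optics
def snap(n,f):
    s=optics.snapshot(n); cv2.imwrite('pics/'+f,s['pixels'])
    np.savez('pics/'+f[:-4]+'.npz',**{k:np.array(v) for k,v in s.items()}); return s
E
python3 - <<'E'
from h import *
for n in ['scene','top','wrist']:
    s=snap(n,n+'0.png'); print(n,s['fx'],s['cx'],s['cy'],np.round(s['position'],3),np.round(s['rotation'],3).tolist())
o=r.get_obs();print({k:np.round(v,3).tolist() for k,v in o.items()})
E
```

```text
pics
scene 574.9629127463203 321.64620292772815 236.85399855780253 [1.307 1.186 1.087] [0.249, 0.854, -0.436, -0.138]
top 623.3417657211545 330.59664890135343 240.1736284053815 [0.232 0.016 1.816] [0.705, -0.705, 0.063, -0.055]
wrist 371.64829954431775 329.63278748157774 235.56577056667825 [ 0.203 -0.515  0.374] [0.782, -0.607, -0.086, 0.11]
{'t': 0.15, 'q': [-1.524, 0.259, 1.536, 0.0, 1.348, -0.203], 'joint_vel': [-0.003, -0.002, -0.004, 0.0, 0.0, 0.001], 'joint_efforts': [0.002, -44.639, -29.082, -0.001, 0.008, -0.0], 'position': [0.136, -0.533, 0.231], 'orientation': [0.992, 0.125, 0.0, -0.001], 'force': [0.84, 0.479, -0.534], 'torque': [-0.015, 0.03, 0.01], 'opening': 0.086}
```

View pics/scene0.png

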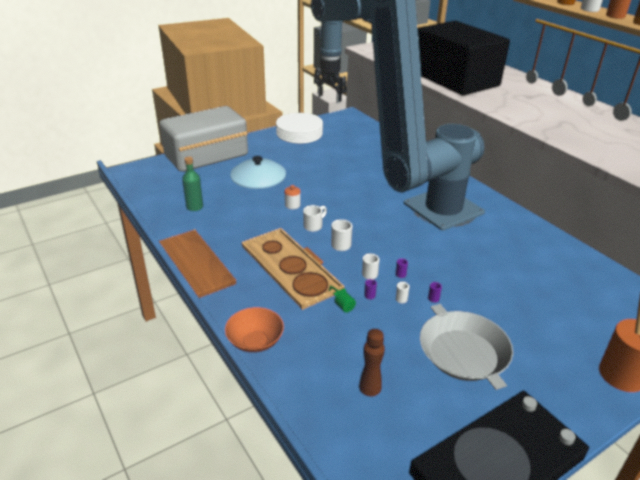

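View pics/top0.png

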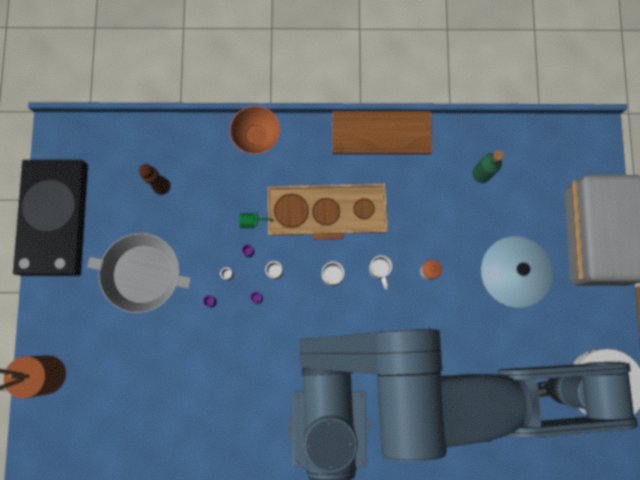

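View pics/wrist0.png

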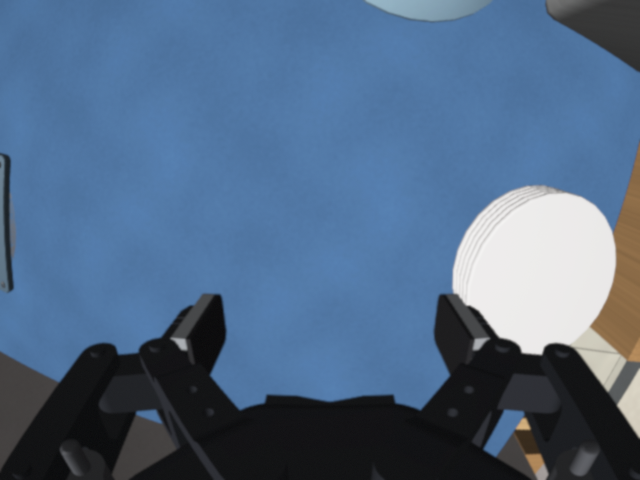

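```bash
cat >> h.py <<'E'
from scipy.spatial.transform import Rotation as R
def ray(s,uv,fish=False):
    uv=np.atleast_2d(np.asarray(uv,float))
    x=(uv[:,0]-s['cx'])/s['fx'];y=(uv[:,1]-s['cy'])/s['fy']
    if fish:
        t=np.hypot(x,y);k=np.where(t>1e-9,np.sin(t)/np.maximum(t,1e-9),1);d=np.c_[x*k,y*k,np.cos(t)]
    else: d=np.c_[x,y,np.ones_like(x)]
    return R.from_quat(s['rotation']).apply(d)
def plane(s,uv,z,fish=False):
    d=ray(s,uv,fish);p=np.asarray(s['position']);return p+d*((z-p[2])/d[:,2])[:,None]
def load(f): return {k:v for k,v in np.load('pics/'+f).items()}
def blobs(m,lo=20):
    n,l,st,c=cv2.connectedComponentsWithStats(m.astype(np.uint8)*1)
    return [(i,c[i],st[i]) for i in range(1,n) if st[i][4]>lo],l
def togo(xyz,yaw=None):
    "slide in tool axes from measured pose; yaw = wanted world angle of jaw axis"
    o=r.get_obs();T=R.from_quat(o['orientation']);d=T.inv().apply(np.array(xyz)-o['position'])
    y=T.apply([0,1,0]);a=np.arctan2(y[1],y[0]);out=None
    if yaw is not None: out=(-(yaw-a)+np.pi/2)%np.pi-np.pi/2
    print('pos',np.round(o['position'],4),'slide',np.round(d,4),'jaw',round(a,3),'roll',out,'q6',round(o['q'][5],3))
E
python3 - <<'E'
from h import *
for f in ['top0.npz','scene0.npz']:
    s=load(f);hsv=cv2.cvtColor(s['pixels'],cv2.COLOR_BGR2HSV)
    H,S,V=[hsv[...,i].astype(int) for i in range(3)]
    for nm,m,z in [('white',(S<70)&(V>110),.03),('purple',(H>130)&(H<160)&(S>120),.025),('brown',(H<18)&(S>110)&(V<150),.009)]:
        b,l=blobs(m,25)
        for i,c,st in b:
            if st[4]>3500: continue
            print(f,nm,np.round(c,1),st.tolist(),np.round(plane(s,c,z)[0],3))
E
```

```text
top0.npz white [377.2 187.3] [359, 183, 28, 22, 73] [ 0.692 -0.143  0.03 ]
top0.npz white [292.9 185.4] [270, 185, 50, 2, 71] [0.698 0.106 0.03 ]
top0.npz white [335.1 184.4] [321, 184, 33, 2, 54] [ 0.701 -0.019  0.03 ]
top0.npz white [267.4 204.2] [267, 193, 2, 23, 39] [0.641 0.18  0.03 ]
top0.npz white [267.6 228.2] [267, 221, 3, 15, 31] [0.569 0.178 0.03 ]
top0.npz white [510.5 272. ] [481, 238, 66, 68, 2919] [ 0.441 -0.526  0.03 ]
top0.npz white [581.5 251.8] [581, 239, 2, 27, 28] [ 0.501 -0.736  0.03 ]
top0.npz white [380.8 268.7] [369, 255, 24, 35, 512] [ 0.451 -0.15   0.03 ]
top0.npz white [ 23.6 263.1] [19, 259, 10, 9, 76] [0.466 0.876 0.03 ]
top0.npz white [ 59.3 262.9] [55, 259, 10, 9, 72] [0.467 0.774 0.03 ]
top0.npz white [273.5 269.3] [265, 261, 18, 18, 246] [0.449 0.159 0.03 ]
top0.npz white [332.4 273.1] [321, 261, 24, 25, 456] [ 0.438 -0.011  0.03 ]
top0.npz white [422.7 271.4] [420, 260, 8, 20, 53] [ 0.443 -0.271  0.03 ]
top0.npz white [225.8 273. ] [219, 267, 14, 13, 122] [0.438 0.296 0.03 ]
top0.npz white [114.8 303.2] [102, 290, 29, 22, 32] [0.351 0.609 0.03 ]
top
[... 4250 characters left out ...]
019 -0.215  0.009]
scene0.npz brown [211.3 258. ] [186, 231, 49, 61, 440] [ 0.815 -0.149  0.009]
scene0.npz brown [271.8 246.9] [262, 240, 20, 14, 205] [ 0.632 -0.102  0.009]
scene0.npz brown [312.  259.4] [306, 253, 14, 13, 27] [0.558 0.018 0.009]
scene0.npz brown [303.4 276.8] [279, 256, 50, 41, 970] [0.624 0.075 0.009]
scene0.npz brown [270.2 334.4] [233, 315, 50, 36, 301] [0.82  0.229 0.009]
scene0.npz brown [636.3 326.1] [634, 319, 6, 15, 42] [-0.026  0.722  0.009]
scene0.npz brown [620.8 363.6] [600, 327, 40, 64, 1555] [0.13  0.781 0.009]
scene0.npz brown [373.3 362.6] [363, 330, 21, 65, 881] [0.651 0.449 0.009]
scene0.npz brown [631.7 465.3] [617, 439, 23, 41, 485] [0.364 0.964 0.009]
```

Run:
```python
from h import *
s=load('top0.npz')['pixels'][170:320,190:460]
cv2.imwrite('pics/c1.png',cv2.resize(s,(800,444),interpolation=cv2.INTER_CUBIC))
```

```text
(no output)
```

View pics/c1.png

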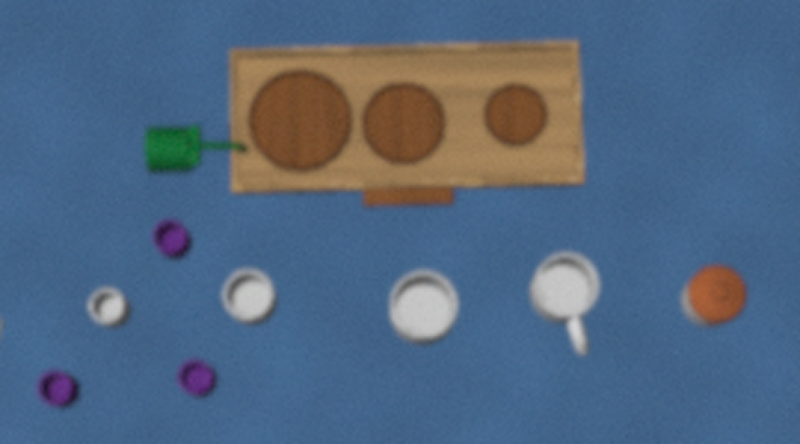

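Run:
```python
from h import *
togo([.48,.05,.33],np.pi/2)
```

```text
pos [ 0.136  -0.5325  0.2307] slide [ 0.4774 -0.4795 -0.0985] jaw -1.321 roll 0.24979361708380665 q6 -0.203
```

```bash
python3 -m creep '[{"fingers":1,"slide":[0.03,-0.03,-0.02],"roll":0.05},{"fingers":1,"slide":[0.065,-0.065,-0.04],"roll":0.10},{"fingers":1,"slide":[0.1,-0.1,-0.06],"roll":0.15},{"fingers":1,"slide":[0.13,-0.13,-0.08],"roll":0.20},{"fingers":1,"slide":[0.16,-0.16,-0.1],"roll":0.25}]' 40
python3 - <<'E'
from h import *
togo([.48,.05,.33],np.pi/2)
E
```

```text
t: 0.65
position: [0.2516, -0.3368, 0.3315]
orientation: [1.0, -0.001, -0.0, -0.0]
force: [0.7, -0.9, 0.6]
opening: 0.0855
pos [ 0.2516 -0.3368  0.3315] slide [ 0.2273 -0.3875  0.0018] jaw -1.574 roll -0.002818428030650466 q6 0.378
```

```bash
python3 -m creep '[{"fingers":1,"slide":[0.025,-0.04,0],"roll":0},{"fingers":1,"slide":[0.05,-0.08,0],"roll":0},{"fingers":1,"slide":[0.075,-0.12,0],"roll":0},{"fingers":1,"slide":[0.1,-0.16,0],"roll":0},{"fingers":1,"slide":[0.125,-0.2,0],"roll":0}]'; python3 -m creep '[{"fingers":1,"slide":[0.025,-0.04,0],"roll":0},{"fingers":1,"slide":[0.05,-0.08,0],"roll":0},{"fingers":1,"slide":[0.075,-0.12,0],"roll":0},{"fingers":1,"slide":[0.1,-0.18,0],"roll":0},{"fingers":1,"slide":[0.1,-0.18,0],"roll":0}]'
python3 - <<'E'
from h import *
snap('wrist','w1.png')
togo([.48,.05,.33],np.pi/2)
E
```

```text
t: 1.15
position: [0.3767, -0.1369, 0.3311]
orientation: [1.0, -0.0, 0.0, 0.0]
force: [0.7, -1.0, -0.3]
opening: 0.085
t: 1.65
position: [0.4771, 0.0454, 0.3305]
orientation: [1.0, 0.002, -0.0, -0.001]
force: [-0.6, -0.6, 0.3]
opening: 0.0853
pos [0.4772 0.0456 0.3305] slide [ 0.0028 -0.0044  0.0005] jaw -1.566 roll 0.004451471574675736 q6 1.427
```

View pics/w1.png

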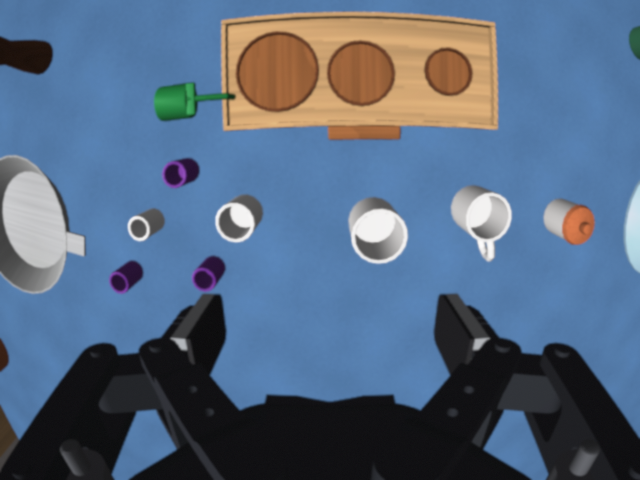

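```bash
cat >> h.py <<'E'
from scipy.optimize import least_squares
def circ(P,rad=None):
    c0=P.mean(0)
    if rad: f=lambda p:np.hypot(*(P-p).T)-rad; q=least_squares(f,c0,loss='soft_l1',f_scale=.001)
    else: f=lambda p:np.hypot(*(P-p[:2]).T)-p[2]; q=least_squares(f,[*c0,.04],loss='soft_l1',f_scale=.001)
    return q.x,np.sqrt(np.mean(f(q.x)**2))
def bigcont(m):
    cs,_=cv2.findContours(m.astype(np.uint8),cv2.RETR_EXTERNAL,cv2.CHAIN_APPROX_NONE)
    return max(cs,key=cv2.contourArea)[:,0,:].astype(float)
def cuprim(s,uv0,h,rad,fish=True,z0=0,half=45):
    im=s['pixels'];hsv=cv2.cvtColor(im,cv2.COLOR_BGR2HSV)
    m=(hsv[...,1]<75)&(hsv[...,2]>60)
    m=cv2.morphologyEx(m.astype(np.uint8),cv2.MORPH_OPEN,np.ones((3,3)))
    w=np.zeros_like(m);u,v=map(int,uv0);w[max(0,v-half):v+half,max(0,u-half):u+half]=1
    m=m*w
    c=bigcont(m);P=plane(s,c,z0+h,fish)[:,:2];nad=np.asarray(s['position'])[:2]
    ctr=P.mean(0)
    for _ in range(5):
        d=ctr-nad;d/=np.linalg.norm(d)
        sel=(P-ctr)@d>0.0
        q,e=circ(P[sel],rad);ctr=q
    qf,ef=circ(P[sel]);return ctr,e,qf,sel.sum()
E
python3 - <<'E'
from h import *
s=load('w1.npz');im=s['pixels']
for n,uv,h,rad in [('S',(145,225),.05,.017),('M',(239,218),.06,.024),('L',(378,228),.076,.032),('coffee',(482,212),.062,.031)]:
    a=cuprim(s,uv,h,rad);print(n,np.round(a[0],4),round(a[1],5),'free',np.round(a[2],4),a[3])
hsv=cv2.cvtColor(im,cv2.COLOR_BGR2HSV);H,S,V=[hsv[...,i].astype(int) for i in range(3)]
print(hsv[71,277],hsv[72,360],hsv[72,420],hsv[60,340])
for nm,uv in [('L',(277,71)),('M',(360,72)),('S',(448,72))]:
    m=(S>120)&(V<175)&(H<20)
    b,l=blobs(m);i=l[uv[1],uv[0]];c=bigcont(l==i)
    P=plane(s,c,.0115,True)[:,:2];q,e=circ(P);print('well',nm,np.round(q,4),e,len(c))
E
```

```text
S [0.4327 0.2945] 0.00045 free [0.4329 0.2942 0.0173] 35
M [0.4426 0.1579] 0.00034 free [0.4427 0.1579 0.0241] 56
L [ 0.4309 -0.0099] 0.00034 free [ 0.4308 -0.01    0.0319] 78
coffee [ 0.4431 -0.1474] 0.00603 free [ 0.4494 -0.1335  0.0438] 87
[ 12 158 161] [ 13 158 155] [ 16 114 204] [ 12 157 158]
well L [0.6236 0.1124 0.0516] 0.00038346423040880366 232
well M [0.6209 0.0089 0.0416] 0.000392939497776062 190
well S [ 0.6296 -0.1031  0.0317] 0.0005237857603826374 136
```

```bash
python3 -m creep '[{"fingers":1,"slide":[-0.008,-0.04,0.02],"roll":0},{"fingers":1,"slide":[-0.016,-0.084,0.04],"roll":0},{"fingers":1,"slide":[-0.024,-0.128,0.06],"roll":0},{"fingers":1,"slide":[-0.032,-0.172,0.08],"roll":0},{"fingers":1,"slide":[-0.04,-0.214,0.1],"roll":0}]'; python3 -m creep '[{"fingers":1,"slide":[-0.004,-0.035,0.03],"roll":0},{"fingers":1,"slide":[-0.004,-0.035,0.07],"roll":0},{"fingers":1,"slide":[-0.004,-0.035,0.11],"roll":0},{"fingers":1,"slide":[-0.004,-0.035,0.12],"roll":0}]'
python3 - <<'E'
from h import *
s=snap('wrist','w2.png')
togo([.433,.2945,.012],np.pi/2)
E
```

```text
t: 2.2
position: [0.4357, 0.2563, 0.2303]
orientation: [1.0, -0.0, 0.0, 0.0]
force: [0.6, 0.1, 0.2]
opening: 0.0855
t: 2.6
position: [0.4291, 0.2888, 0.1069]
orientation: [1.0, 0.0, -0.004, 0.002]
force: [-0.7, 0.4, -0.3]
opening: 0.0854
pos [0.4298 0.2887 0.1075] slide [ 0.0038 -0.006   0.0954] jaw -1.571 roll -0.0004198557259025293 q6 1.947
```

View pics/w2.png

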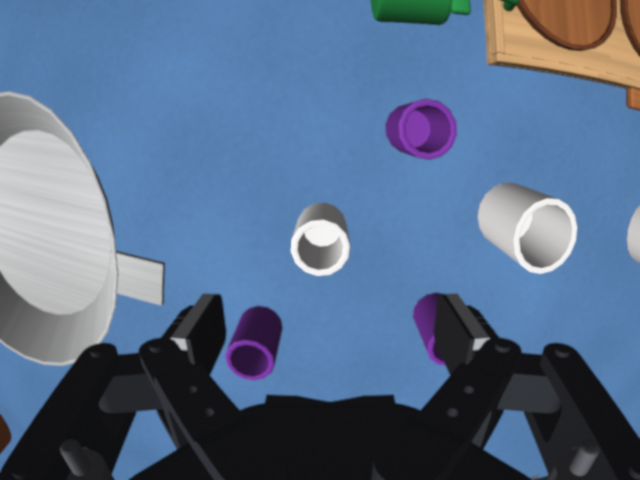

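Run:
```python
from h import *
s=load('w2.npz')
print(cuprim(s,(321,240),.05,.017,half=50),s['position'])
togo([.433,.2945,.012],np.pi/2)
```

```text
(array([0.43328469, 0.29446155]), np.float64(0.00021476417297918064), array([0.43312179, 0.29447478, 0.01687084]), np.int64(82)) [0.49958352 0.2897866  0.24933453]
pos [0.4298 0.2887 0.1075] slide [ 0.0038 -0.006   0.0954] jaw -1.571 roll -0.0004198557259025293 q6 1.947
```

```bash
python3 -m creep '[{"fingers":1,"slide":[0,0,0],"roll":0}]'
python3 - <<'E'
from h import *
togo([.433,.2945,.012],np.pi/2)
E
```

```text
t: 2.75
position: [0.4328, 0.2898, 0.1115]
orientation: [1.0, -0.0, -0.0, 0.0]
force: [0.6, 0.4, 0.4]
opening: 0.0854
pos [0.4328 0.2898 0.1115] slide [ 0.0003 -0.0047  0.0995] jaw -1.572 roll -0.0008813762649024781 q6 1.947
```

```bash
python3 -m creep '[{"fingers":1,"slide":[0,-0.005,0.03],"roll":0},{"fingers":1,"slide":[0,-0.005,0.06],"roll":0},{"fingers":1,"slide":[0,-0.005,0.085],"roll":0},{"fingers":1,"slide":[0,-0.005,0.1],"roll":0},{"fingers":1,"slide":[0,-0.005,0.1],"roll":0}]' 30
python3 - <<'E'
from h import *
togo([.433,.2945,.012],np.pi/2)
E
```

```text
t: 3.25
position: [0.4331, 0.2949, 0.0115]
orientation: [1.0, -0.001, 0.0, -0.0]
force: [-0.7, 0.1, 1.0]
opening: 0.0852
pos [0.4331 0.2949 0.0115] slide [-0.0001  0.0004 -0.0005] jaw -1.572 roll -0.0010388898052409168 q6 1.957
```

```bash
for i in 1 2; do python3 -m creep '[{"fingers":-1,"slide":[0,0,0],"roll":0},{"fingers":-1,"slide":[0,0,0],"roll":0},{"fingers":-1,"slide":[0,0,0],"roll":0},{"fingers":-1,"slide":[0,0,0],"roll":0}]' 30; done
```

```text
t: 3.65
position: [0.4332, 0.2955, 0.0125]
orientation: [1.0, -0.0, 0.001, -0.0]
force: [-0.0, -0.8, 6.3]
opening: 0.0343
t: 4.05
position: [0.4332, 0.2955, 0.0125]
orientation: [1.0, 0.0, 0.001, -0.0]
force: [-1.3, -0.9, 6.6]
opening: 0.0339
```

```bash
python3 -m creep '[{"fingers":-1,"slide":[0,0,-0.01],"roll":0},{"fingers":-1,"slide":[0,0,-0.03],"roll":0},{"fingers":-1,"slide":[0,0,-0.06],"roll":0},{"fingers":-1,"slide":[0.01,0.02,-0.09],"roll":0},{"fingers":-1,"slide":[0.022,0.045,-0.11],"roll":0}]'
python3 -m creep '[{"fingers":-1,"slide":[0.017,0.035,-0.01],"roll":0},{"fingers":-1,"slide":[0.035,0.07,-0.01],"roll":0},{"fingers":-1,"slide":[0.052,0.105,-0.01],"roll":0},{"fingers":-1,"slide":[0.07,0.14,-0.01],"roll":0},{"fingers":-1,"slide":[0.087,0.175,-0.01],"roll":0}]'
python3 -m creep '[{"fingers":-1,"slide":[0.017,0.035,0],"roll":0},{"fingers":-1,"slide":[0.035,0.07,0],"roll":0},{"fingers":-1,"slide":[0.052,0.105,0],"roll":0},{"fingers":-1,"slide":[0.07,0.14,0],"roll":0},{"fingers":-1,"slide":[0.083,0.17,0],"roll":0}]'
python3 - <<'E'
from h import *
togo([.6296,-.1031,.08],np.pi/2)
E
```

```text
t: 4.55
position: [0.4548, 0.2508, 0.1239]
orientation: [1.0, 0.001, 0.001, -0.001]
force: [0.8, 0.3, -0.6]
opening: 0.0339
t: 5.05
position: [0.5418, 0.0738, 0.132]
orientation: [1.0, -0.0, 0.0, -0.0]
force: [1.1, 0.1, -0.5]
opening: 0.0343
t: 5.55
position: [0.625, -0.0968, 0.1318]
orientation: [1.0, -0.0, 0.0, 0.0]
force: [-0.2, -0.1, -1.2]
opening: 0.0341
pos [ 0.625  -0.0968  0.1318] slide [0.0045 0.0063 0.0518] jaw -1.572 roll -0.0008433140167078967 q6 1.242
```

```bash
python3 -m creep '[{"fingers":-1,"slide":[0.004,0.006,0.02],"roll":0},{"fingers":-1,"slide":[0.004,0.006,0.05],"roll":0},{"fingers":-1,"slide":[0.004,0.006,0.05],"roll":0},{"fingers":-1,"slide":[0.004,0.006,0.05],"roll":0}]'
python3 - <<'E'
from h import *
snap('wrist','w3.png')
togo([.6296,-.1031,.0225],np.pi/2)
s=load('w3.npz');hsv=cv2.cvtColor(s['pixels'],cv2.COLOR_BGR2HSV);H,S,V=[hsv[...,i].astype(int) for i in range(3)]
b,l=blobs((S>120)&(V<175)&(H<20),100)
for i,c,st in b: print(c,st)
E
```

```text
t: 5.95
position: [0.6277, -0.1005, 0.0812]
orientation: [1.0, -0.0, -0.001, -0.0]
force: [-0.9, -0.9, 0.5]
opening: 0.0341
pos [ 0.6286 -0.1007  0.0823] slide [0.0009 0.0024 0.0598] jaw -1.571 roll 0.00020986537986233955 q6 1.237
[601.1336478    5.83176101] [560   0  65  17 636]
[ 53.68951939 248.01958805] [   5  183   99  132 9904]
[335.48733777 232.82320355] [ 282  193  106   90 6318]
[165.90550534 254.57107642] [  108   194   116   123 10953]
[140.43930636 350.83815029] [132 346  21  14 173]
```

View pics/w3.png

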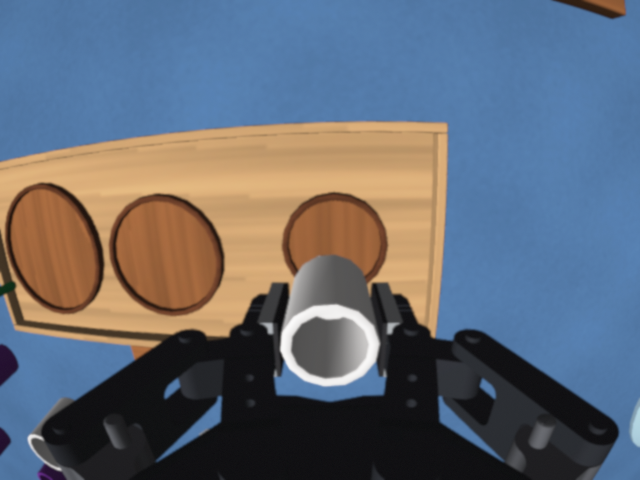

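Run:
```python
from h import *
s=load('w3.npz');hsv=cv2.cvtColor(s['pixels'],cv2.COLOR_BGR2HSV);H,S,V=[hsv[...,i].astype(int) for i in range(3)]
m=(S>120)&(V<175)&(H<20)
for n,uv,rad,vm in [('S',(335,225),.032,265),('M',(166,250),.042,999),('L',(54,248),.052,999)]:
    b,l=blobs(m,100);c=bigcont(l==l[uv[1],uv[0]]);c=c[c[:,1]<vm]
    P=plane(s,c,.0115,True)[:,:2];print(n,circ(P,rad),circ(P)[0])
# cup rim top: bright pixels
m=(S<40)&(V>200);b,l=blobs(m,100);
for i,c,st in b: print(c,st)
b=max([x for x in b if abs(x[1][0]-330)<30],key=lambda x:x[2][4])
c=bigcont(l==b[0]);P=plane(s,c,.0815+.0375,True)[:,:2];print(circ(P))
```

```text
S (array([ 0.62976051, -0.10309054]), np.float64(0.009877894496668645)) [ 0.63524052 -0.10334739  0.02763935]
M (array([0.6204681 , 0.00923348]), np.float64(0.0007035092890071631)) [0.62044125 0.00921318 0.04244855]
L (array([0.62347961, 0.11236344]), np.float64(0.001632737053024274)) [0.62335999 0.1123085  0.05335845]
[330.25959554 342.37474206] [ 281  305   98   81 2423]
(array([ 0.62773095, -0.09986048,  0.01622896]), np.float64(0.00019685581163590382))
```

```bash
python3 -m creep '[{"fingers":-1,"slide":[0.001,0.003,0.02],"roll":0},{"fingers":-1,"slide":[0.001,0.003,0.04],"roll":0},{"fingers":-1,"slide":[0.001,0.003,0.055],"roll":0},{"fingers":-1,"slide":[0.001,0.003,0.059],"roll":0},{"fingers":-1,"slide":[0.001,0.003,0.059],"roll":0}]'
python3 - <<'E'
from h import *
togo([.6296,-.1031,.0215],np.pi/2)
E
```

```text
t: 6.5
position: [0.6296, -0.1037, 0.0226]
orientation: [1.0, 0.0, 0.0, 0.0]
force: [-0.2, 0.9, -0.2]
opening: 0.0338
pos [ 0.6296 -0.1037  0.0226] slide [ 0.     -0.0006  0.0011] jaw -1.571 roll 0.00022498567608675302 q6 1.233
```

```bash
python3 -m creep '[{"fingers":-1,"slide":[0,0,0.001],"roll":0},{"fingers":-1,"slide":[0,0,0.001],"roll":0}]'; python3 -m creep '[{"fingers":0.2,"slide":[0,0,0],"roll":0},{"fingers":0.5,"slide":[0,0,0],"roll":0},{"fingers":0.8,"slide":[0,0,0],"roll":0},{"fingers":0.8,"slide":[0,0,0],"roll":0}]'; python3 -m creep '[{"fingers":0.8,"slide":[0,0,-0.02],"roll":0},{"fingers":0.8,"slide":[0,0,-0.05],"roll":0},{"fingers":1,"slide":[0,0,-0.09],"roll":0},{"fingers":1,"slide":[0,0,-0.12],"roll":0},{"fingers":1,"slide":[0,0,-0.12],"roll":0}]'
python3 - <<'E'
from h import *
s=snap('wrist','w4.png')
togo([.4426,.1579,.12],np.pi/2)
E
```

```text
t: 6.7
position: [0.6299, -0.104, 0.022]
orientation: [1.0, -0.0, 0.001, 0.0]
force: [-1.1, -0.8, -0.2]
opening: 0.0342
t: 7.1
position: [0.6293, -0.1039, 0.0212]
orientation: [1.0, -0.0, 0.0, 0.0]
force: [-0.4, 0.2, 0.5]
opening: 0.0767
t: 7.6
position: [0.6323, -0.1049, 0.1467]
orientation: [1.0, -0.0, 0.005, 0.002]
force: [0.4, -1.0, 0.3]
opening: 0.0855
pos [ 0.6309 -0.1044  0.144 ] slide [-0.1884 -0.2623  0.0224] jaw -1.571 roll -0.00014761359612114333 q6 1.233
```

View pics/w4.png

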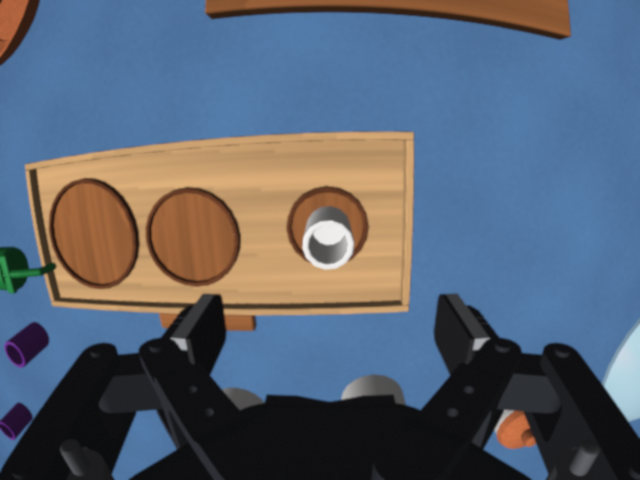

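```bash
python3 -m creep '[{"fingers":1,"slide":[-0.02,-0.028,0],"roll":0},{"fingers":1,"slide":[-0.045,-0.064,0],"roll":0},{"fingers":1,"slide":[-0.07,-0.1,0],"roll":0},{"fingers":1,"slide":[-0.095,-0.136,0],"roll":0},{"fingers":1,"slide":[-0.12,-0.172,0],"roll":0}]'; python3 -m creep '[{"fingers":1,"slide":[-0.025,-0.036,0],"roll":0},{"fingers":1,"slide":[-0.05,-0.07,0],"roll":0},{"fingers":1,"slide":[-0.067,-0.09,0.01],"roll":0},{"fingers":1,"slide":[-0.067,-0.09,0.02],"roll":0},{"fingers":1,"slide":[-0.067,-0.09,0.02],"roll":0}]'
python3 - <<'E'
from h import *
s=snap('wrist','w5.png')
print(cuprim(s,(325,245),.06,.024,half=70))
togo([.4426,.1579,.017],np.pi/2)
E
```

```text
t: 8.15
position: [0.507, 0.0694, 0.1395]
orientation: [1.0, -0.0, -0.001, -0.0]
force: [0.0, 1.0, -0.3]
opening: 0.0852
t: 8.65
position: [0.4404, 0.1583, 0.119]
orientation: [1.0, 0.001, -0.002, 0.0]
force: [0.2, 0.1, 0.3]
opening: 0.0852
(array([0.44298926, 0.15806159]), np.float64(0.0001974654596557245), array([0.44282699, 0.15805901, 0.02387109]), np.int64(113))
pos [0.4417 0.1578 0.1198] slide [ 0.0012 -0.0002  0.1028] jaw -1.571 roll 0.00023972751274969895 q6 1.676
```

View pics/w5.png

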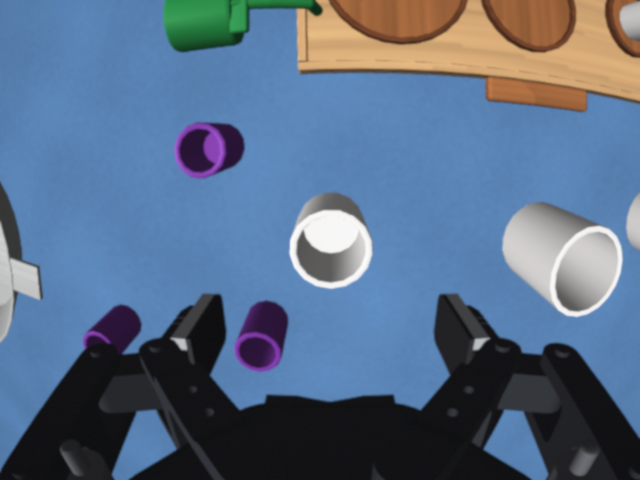

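```bash
python3 -m creep '[{"fingers":1,"slide":[0.001,0,0.03],"roll":0},{"fingers":1,"slide":[0.001,0,0.065],"roll":0},{"fingers":1,"slide":[0.001,0,0.092],"roll":0},{"fingers":1,"slide":[0.001,0,0.104],"roll":0},{"fingers":1,"slide":[0.001,0,0.104],"roll":0}]' 30;  python3 -m creep '[{"fingers":-1,"slide":[0,0,0],"roll":0},{"fingers":-1,"slide":[0,0,0],"roll":0},{"fingers":-1,"slide":[0,0,0],"roll":0},{"fingers":-1,"slide":[0,0,0],"roll":0},{"fingers":-1,"slide":[0,0,0],"roll":0}]' 30
python3 - <<'E'
from h import *
togo([.6207,.009,.09],np.pi/2)
E
```

```text
t: 9.2
position: [0.4428, 0.1569, 0.0152]
orientation: [1.0, -0.001, -0.002, 0.0]
force: [-0.0, 0.4, -0.7]
opening: 0.0854
t: 9.7
position: [0.4445, 0.1581, 0.0182]
orientation: [1.0, -0.0, 0.001, 0.0]
force: [-0.4, -1.4, 7.0]
opening: 0.0468
pos [0.4445 0.1581 0.0182] slide [ 0.1764  0.1491 -0.0713] jaw -1.571 roll -1.1979028818664972e-05 q6 1.676
```

```bash
python3 -m creep '[{"fingers":-1,"slide":[0,0,0],"roll":0},{"fingers":-1,"slide":[0,0,-0.015],"roll":0},{"fingers":-1,"slide":[0,0,-0.04],"roll":0},{"fingers":-1,"slide":[0,0,-0.075],"roll":0},{"fingers":-1,"slide":[0.01,0.01,-0.1],"roll":0}]'; python3 -m creep '[{"fingers":-1,"slide":[0.03,0.025,-0.01],"roll":0},{"fingers":-1,"slide":[0.06,0.05,-0.01],"roll":0},{"fingers":-1,"slide":[0.09,0.075,-0.01],"roll":0},{"fingers":-1,"slide":[0.12,0.1,-0.01],"roll":0},{"fingers":-1,"slide":[0.145,0.12,-0.01],"roll":0}]'; python3 -m creep '[{"fingers":-1,"slide":[0.021,0.019,0],"roll":0},{"fingers":-1,"slide":[0.021,0.019,0.02],"roll":0},{"fingers":-1,"slide":[0.021,0.019,0.03],"roll":0},{"fingers":-1,"slide":[0.021,0.019,0.03],"roll":0}]'
python3 - <<'E'
from h import *
snap('wrist','w6.png')
togo([.6207,.009,.0275],np.pi/2)
E
```

```text
t: 10.2
position: [0.4523, 0.149, 0.1188]
orientation: [1.0, 0.001, -0.0, -0.0]
force: [0.5, 0.1, -0.7]
opening: 0.0468
t: 10.7
position: [0.5995, 0.0267, 0.1271]
orientation: [1.0, -0.0, 0.0, 0.0]
force: [-0.1, -0.1, -1.5]
opening: 0.0468
t: 11.1
position: [0.6171, 0.0098, 0.0948]
orientation: [1.0, -0.0, -0.003, -0.001]
force: [-0.5, -0.1, -1.7]
opening: 0.0469
pos [0.6178 0.0099 0.0961] slide [0.0031 0.0009 0.0686] jaw -1.57 roll 0.00038104420521722915 q6 1.406
```

View pics/w6.png

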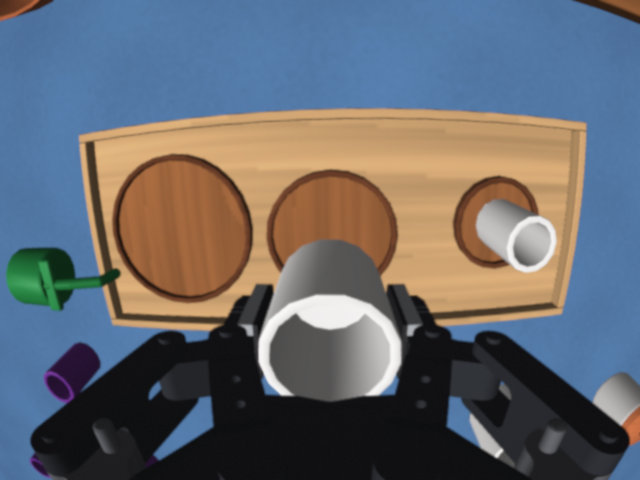

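```bash
python3 -m creep '[{"fingers":-1,"slide":[0,0,0],"roll":0}]'
python3 - <<'E'
from h import *
s=load('w6.npz');hsv=cv2.cvtColor(s['pixels'],cv2.COLOR_BGR2HSV)
m=(hsv[...,1]<40)&(hsv[...,2]>200);b,l=blobs(m,100);b=max([x for x in b if abs(x[1][0]-330)<30],key=lambda x:x[2][4])
c=bigcont(l==b[0]);print(circ(plane(s,c,.0955+.042,True)[:,:2]))
print('small cup in well',cuprim(s,(515,235),.05,.017,z0=.009,half=45))
togo([.6207,.009,.0275],np.pi/2)
E
```

```text
t: 11.25
position: [0.6191, 0.0098, 0.0976]
orientation: [1.0, 0.0, 0.0, -0.0]
force: [0.1, -0.8, -1.4]
opening: 0.0465
(array([0.61637321, 0.0105193 , 0.02170453]), np.float64(0.003102528364633961))
small cup in well (array([ 0.62972079, -0.10325157]), np.float64(0.0002637417697571898), array([ 0.62951087, -0.10364689,  0.01664823]), np.int64(76))
pos [0.6191 0.0098 0.0976] slide [0.0016 0.0008 0.0701] jaw -1.57 roll 0.0006490600197910368 q6 1.406
```

```bash
python3 -m creep '[{"fingers":-1,"slide":[0.002,0.001,0.02],"roll":0},{"fingers":-1,"slide":[0.002,0.001,0.045],"roll":0},{"fingers":-1,"slide":[0.002,0.001,0.063],"roll":0},{"fingers":-1,"slide":[0.002,0.001,0.069],"roll":0},{"fingers":-1,"slide":[0.002,0.001,0.069],"roll":0}]'; python3 -m creep '[{"fingers":-1,"slide":[0,0,0.001],"roll":0},{"fingers":-1,"slide":[0,0,0.001],"roll":0}]'
```

```text
t: 11.75
position: [0.6213, 0.0086, 0.0287]
orientation: [1.0, 0.0, 0.0, -0.0]
force: [-0.7, 0.4, -0.7]
opening: 0.0466
t: 11.95
position: [0.622, 0.0082, 0.0281]
orientation: [1.0, 0.0, 0.001, 0.0]
force: [0.1, 0.2, -1.7]
opening: 0.0468
```

```bash
python3 -m creep '[{"fingers":-1,"slide":[0,0,0.001],"roll":0},{"fingers":-1,"slide":[0,0,0.001],"roll":0}]';python3 -m creep '[{"fingers":-1,"slide":[0,0,0.001],"roll":0},{"fingers":-1,"slide":[0,0,0.001],"roll":0}]'
```

```text
t: 12.15
position: [0.6219, 0.0081, 0.0273]
orientation: [1.0, -0.0, 0.001, 0.0]
force: [-0.9, 0.3, 4.3]
opening: 0.0465
t: 12.35
position: [0.622, 0.0081, 0.0272]
orientation: [1.0, -0.0, 0.001, 0.0]
force: [-3.9, 1.2, 13.0]
opening: 0.0467
```

Contact made; release, rise.

```bash
python3 -m creep '[{"fingers":0.3,"slide":[0,0,-0.001],"roll":0},{"fingers":0.6,"slide":[0,0,-0.001],"roll":0},{"fingers":0.9,"slide":[0,0,-0.001],"roll":0},{"fingers":0.9,"slide":[0,0,-0.001],"roll":0}]'; python3 -m creep '[{"fingers":0.9,"slide":[0,0,-0.02],"roll":0},{"fingers":0.9,"slide":[0,0,-0.05],"roll":0},{"fingers":1,"slide":[0,0,-0.09],"roll":0},{"fingers":1,"slide":[0,0,-0.13],"roll":0},{"fingers":1,"slide":[0,0,-0.13],"roll":0}]'
python3 - <<'E'
from h import *
s=snap('wrist','w7.png')
togo([.431,-.01,.14],np.pi/2)
E
```

```text
t: 12.75
position: [0.6212, 0.0081, 0.0258]
orientation: [1.0, -0.0, -0.0, -0.0]
force: [-0.2, -0.8, 0.6]
opening: 0.0809
t: 13.25
position: [0.625, 0.0076, 0.1626]
orientation: [1.0, -0.0, 0.006, 0.001]
force: [0.4, 0.4, 0.5]
opening: 0.0855
pos [0.6234 0.0078 0.1595] slide [-0.1925  0.0178  0.0182] jaw -1.571 roll -9.407892370916215e-05 q6 1.405
```

View pics/w7.png

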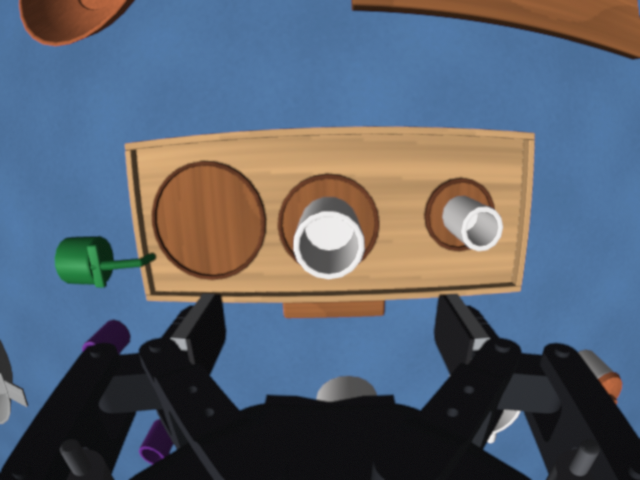

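Medium cup stands in the middle well (rim around 329,245), small in its own. On to the large cup.

```bash
python3 -m creep '[{"fingers":1,"slide":[-0.03,0.003,0],"roll":0},{"fingers":1,"slide":[-0.07,0.007,0],"roll":0},{"fingers":1,"slide":[-0.11,0.01,0],"roll":0},{"fingers":1,"slide":[-0.15,0.014,0],"roll":0},{"fingers":1,"slide":[-0.19,0.018,0],"roll":0}]'; python3 -m creep '[{"fingers":1,"slide":[0,0,0.01],"roll":0},{"fingers":1,"slide":[0,0,0.02],"roll":0},{"fingers":1,"slide":[0,0,0.02],"roll":0}]'
python3 - <<'E'
from h import *
s=snap('wrist','w8.png')
print(cuprim(s,(328,255),.076,.032,half=75))
togo([.431,-.01,.025],np.pi/2)
E
```

```text
t: 13.8
position: [0.4286, -0.0095, 0.1545]
orientation: [1.0, 0.0, -0.001, -0.0]
force: [-0.9, -0.9, 0.2]
opening: 0.0854
t: 14.1
position: [0.431, -0.0096, 0.1343]
orientation: [1.0, -0.0, -0.001, -0.0]
force: [0.6, 0.3, -0.7]
opening: 0.0857
(array([ 0.43131438, -0.00987801]), np.float64(0.00023277478759997901), array([ 0.43102734, -0.0098789 ,  0.0317722 ]), np.int64(149))
pos [ 0.4316 -0.0098  0.1349] slide [-0.0004  0.0003  0.1099] jaw -1.571 roll -0.0001848401605970551 q6 1.289
```

View pics/w8.png

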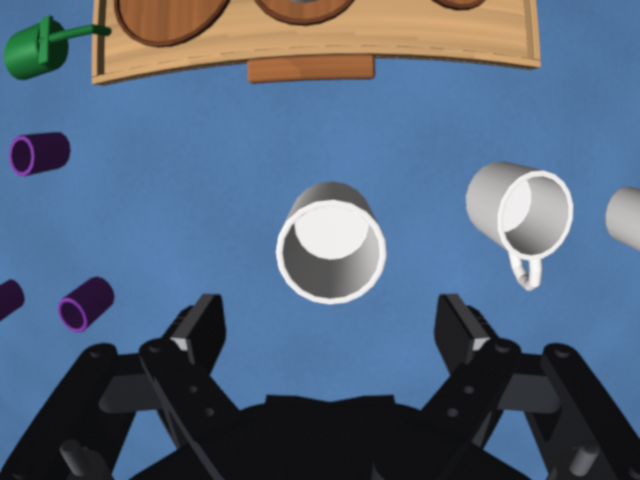

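```bash
python3 -m creep '[{"fingers":1,"slide":[0,0,0.03],"roll":0},{"fingers":1,"slide":[0,0,0.065],"roll":0},{"fingers":1,"slide":[0,0,0.095],"roll":0},{"fingers":1,"slide":[0,0,0.11],"roll":0},{"fingers":1,"slide":[0,0,0.11],"roll":0}]' 35;  python3 -m creep '[{"fingers":-1,"slide":[0,0,0],"roll":0},{"fingers":-1,"slide":[0,0,0],"roll":0},{"fingers":-1,"slide":[0,0,0],"roll":0},{"fingers":-1,"slide":[0,0,0],"roll":0},{"fingers":-1,"slide":[0,0,0],"roll":0}]' 35
python3 - <<'E'
from h import *
togo([.6235,.1124,.11],np.pi/2)
E
```

```text
t: 14.65
position: [0.4305, -0.0094, 0.0238]
orientation: [1.0, 0.0, -0.002, -0.001]
force: [0.6, -0.5, 0.3]
opening: 0.0851
t: 15.15
position: [0.4324, -0.01, 0.0269]
orientation: [1.0, -0.0, 0.001, 0.0]
force: [2.0, 0.1, 4.4]
opening: 0.0639
pos [ 0.4324 -0.01    0.0269] slide [ 0.1913 -0.1224 -0.0826] jaw -1.571 roll -0.0002096994545501829 q6 1.288
```

```bash
python3 -m creep '[{"fingers":-1,"slide":[0,0,0],"roll":0},{"fingers":-1,"slide":[0,0,-0.015],"roll":0},{"fingers":-1,"slide":[0,0,-0.04],"roll":0},{"fingers":-1,"slide":[0,0,-0.075],"roll":0},{"fingers":-1,"slide":[0.01,-0.006,-0.1],"roll":0}]'; python3 -m creep '[{"fingers":-1,"slide":[0.03,-0.02,-0.01],"roll":0},{"fingers":-1,"slide":[0.06,-0.04,-0.01],"roll":0},{"fingers":-1,"slide":[0.09,-0.06,-0.01],"roll":0},{"fingers":-1,"slide":[0.12,-0.08,-0.01],"roll":0},{"fingers":-1,"slide":[0.15,-0.1,-0.01],"roll":0}]'; python3 -m creep '[{"fingers":-1,"slide":[0.025,-0.016,0],"roll":0},{"fingers":-1,"slide":[0.031,-0.016,0.01],"roll":0},{"fingers":-1,"slide":[0.031,-0.016,0.03],"roll":0},{"fingers":-1,"slide":[0.031,-0.016,0.03],"roll":0},{"fingers":-1,"slide":[0.031,-0.016,0.03],"roll":0}]'
python3 - <<'E'
from h import *
snap('wrist','w9.png')
togo([.6235,.1124,.036],np.pi/2)
E
```

```text
t: 15.65
position: [0.4399, -0.0039, 0.1272]
orientation: [1.0, -0.0, -0.001, -0.0]
force: [1.8, -0.4, -2.1]
opening: 0.0644
t: 16.15
position: [0.5915, 0.0971, 0.1354]
orientation: [1.0, -0.0, -0.001, 0.0]
force: [0.9, -0.3, -2.2]
opening: 0.0642
t: 16.65
position: [0.6208, 0.1117, 0.1051]
orientation: [1.0, -0.0, -0.002, 0.0]
force: [1.0, 0.1, -1.9]
opening: 0.0642
pos [0.6217 0.1117 0.1061] slide [ 0.0019 -0.0007  0.0701] jaw -1.571 roll -0.0006371179892656897 q6 1.573
```

View pics/w9.png

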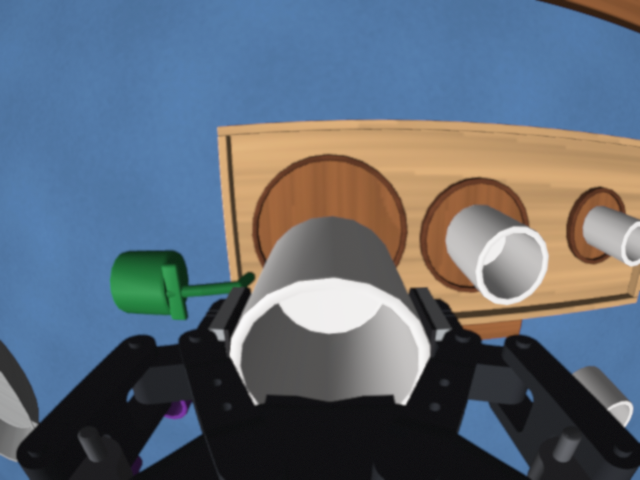

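Run:
```python
from h import *
s=load('w9.npz');print(plane(s,[[248,280],[215,288]],.02,True))
print('medium',cuprim(s,(497,255),.06,.024,z0=.009,half=55))
```

```text
[[0.59282083 0.16728305 0.02      ]
 [0.58623759 0.19162038 0.02      ]]
medium (array([0.62041277, 0.00875531]), np.float64(0.0002666711509180271), array([0.62013977, 0.0083604 , 0.02362514]), np.int64(105))
```

```bash
python3 -m creep '[{"fingers":-1,"slide":[0.001,-0.001,0.02],"roll":0},{"fingers":-1,"slide":[0.001,-0.001,0.045],"roll":0},{"fingers":-1,"slide":[0.001,-0.001,0.063],"roll":0},{"fingers":-1,"slide":[0.001,-0.001,0.069],"roll":0},{"fingers":-1,"slide":[0.001,-0.001,0.069],"roll":0}]'; python3 -m creep '[{"fingers":-1,"slide":[0,0,0.001],"roll":0},{"fingers":-1,"slide":[0,0,0.001],"roll":0}]'
```

```text
t: 17.2
position: [0.6232, 0.1129, 0.0375]
orientation: [1.0, -0.0, -0.0, 0.0]
force: [0.1, -0.2, -3.1]
opening: 0.0643
t: 17.4
position: [0.6242, 0.1131, 0.0374]
orientation: [1.0, -0.0, 0.001, -0.0]
force: [-0.4, 0.8, -1.4]
opening: 0.0647
```

```bash
python3 -m creep '[{"fingers":-1,"slide":[0,0,0.001],"roll":0},{"fingers":-1,"slide":[0,0,0.001],"roll":0}]'
```

```text
t: 17.6
position: [0.6241, 0.1131, 0.036]
orientation: [1.0, -0.0, 0.001, 0.0]
force: [0.3, 0.3, 1.1]
opening: 0.0645
```

Touching the floor (force turned from −2 to +1). Release and retreat.

```bash
python3 -m creep '[{"fingers":0.7,"slide":[0,0,0],"roll":0},{"fingers":0.85,"slide":[0,0,0],"roll":0},{"fingers":0.85,"slide":[0,0,0],"roll":0}]'; python3 -m creep '[{"fingers":0.85,"slide":[0,0,-0.015],"roll":0},{"fingers":0.85,"slide":[0,0,-0.04],"roll":0},{"fingers":0.85,"slide":[0,0,-0.08],"roll":0},{"fingers":1,"slide":[0,0,-0.12],"roll":0},{"fingers":1,"slide":[0,0,-0.16],"roll":0}]'; python3 -m creep '[{"fingers":1,"slide":[-0.03,0.02,-0.03],"roll":0},{"fingers":1,"slide":[-0.06,0.04,-0.06],"roll":0},{"fingers":1,"slide":[-0.08,0.05,-0.08],"roll":0},{"fingers":1,"slide":[-0.08,0.05,-0.08],"roll":0}]'
python3 - <<'E'
from h import *
snap('wrist','w10.png');snap('top','t10.png');snap('scene','s10.png')
E
```

```text
t: 17.9
position: [0.6234, 0.1132, 0.0352]
orientation: [1.0, -0.0, 0.0, -0.0]
force: [-0.0, -0.2, 0.3]
opening: 0.079
t: 18.4
position: [0.6231, 0.1132, 0.1978]
orientation: [1.0, -0.0, 0.0, -0.0]
force: [0.4, -0.7, 0.5]
opening: 0.0854
t: 18.8
position: [0.5429, 0.0621, 0.2804]
orientation: [1.0, -0.001, 0.004, 0.001]
force: [0.3, -0.1, 0.6]
opening: 0.0856
```

View pics/w10.png

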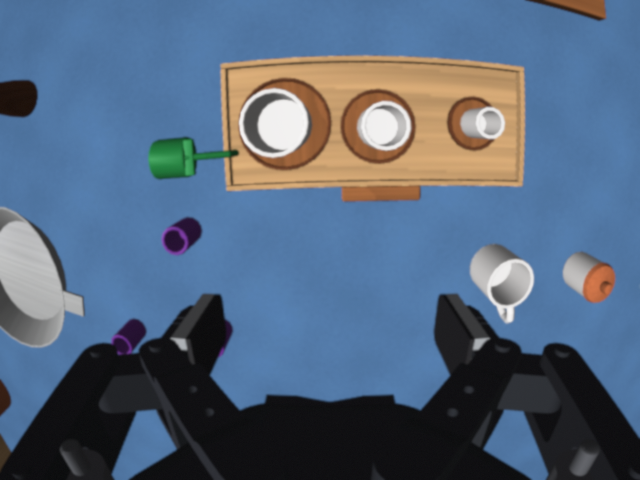

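View pics/s10.png

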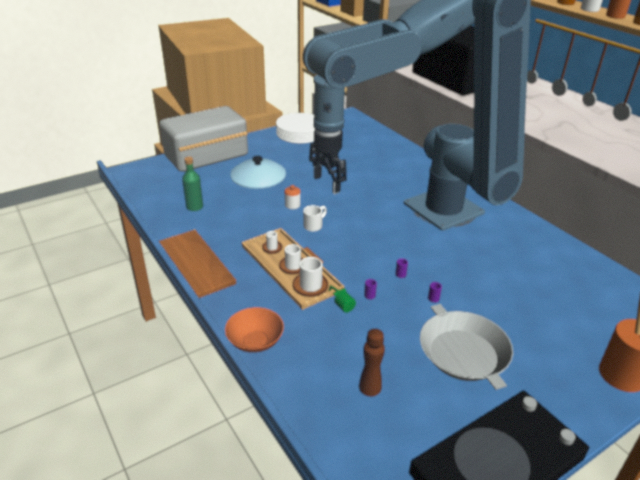

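Run:
```python
from h import *
s=load('w10.npz')
for n,uv,h,rad,hf in [('S',(483,124),.05,.017,26),('M',(382,125),.06,.024,34),('L',(276,124),.076,.032,42)]:
    a=cuprim(s,uv,h,rad,z0=.009,half=hf);print(n,np.round(a[0],4),round(a[1],5),np.round(a[2],4))
d=cv2.absdiff(load('scene0.npz')['pixels'],load('s10.npz')['pixels']).max(2)
print('coffee/jar/lid/insert diff',[float(d[y:y+h,x:x+w].mean().round(1)) for x,y,w,h in [(303,205,24,27),(284,184,17,26),(232,155,53,32),(420,305,95,80)]])
from workcell import close_job
close_job()
```

```text
S [ 0.6295 -0.1034] 0.00035 [ 0.6294 -0.103   0.0173]
M [0.6201 0.0084] 0.00034 [0.6202 0.0079 0.0236]
L [0.6225 0.1137] 0.00034 [0.6225 0.1137 0.032 ]
coffee/jar/lid/insert diff [2.4, 2.5, 2.4, 2.5]
the job is handed in; nothing more can be done
```

All three spice cups are back in the tray, each in the well of its own size, and the job is handed in at about 19 s. I moved them small, then medium, then large.

- **Placement:** in the last wrist picture, each cup's rim fits a circle of the right size at the height expected for standing on its well floor. The rims are within about 2 mm of the well centres, against 11–16 mm of clearance, and the scene view shows all three upright. The gripper was open and well clear of everything.
- **Other objects:** the coffee cup, jar, steel insert and glass lid look unchanged between the first and last scene pictures, apart from noise-level pixel differences. I did not touch the purple cups.
- **One disagreement:** the wells measured about 104 mm and 112 mm apart, not an even 110 mm. Three wrist views (and roughly the top view) agreed on this, so I placed the cups by the measured centres.
- **Forces:** the highest wrist force reported was about 13 N, when the medium cup touched its well floor.

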